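# Vent the plug cleaner and hold its sprung lid at the mark

### The arm

A 6-joint arm with a two-finger parallel gripper is mounted at the origin on a cart in front of the work surface, level with it; the furniture and walls round the work are solid. World frame = base frame: x ahead of the robot, y to its left, z up, the work surface at z = 0. Lengths are in mm, angles in rad, forces in N, time in s.
With the tool pointing down it reaches from about 350 to 875 mm from the base axis. Payload 4.2 kg.
Tool frame: the origin (TCP) lies midway between the tips of the shut fingers; the grasp point (between the pads) lies 19 mm behind it; z points along the fingers, y is the line along which they close (so a half turn about z gives the same grasp; the last joint's range is limited). The gripper opens to 85 mm and grips with 20 to 120 N. Pads are 22 mm wide; open, the fingers measure 114 mm over their backs; the gripper's body (76 mm by 85 mm) begins 54 mm behind the grasp point. The pads swing forward as they close: fully open they stand 13 mm farther back than shut.
Start: joints at [1.457, 0.385, 0.008, 0, -1.194, -0.259], TCP at [227.607, 582.06, 231.312] pointing down, gripper open.
Joint ranges: [-3.14, 3.14], [-1.21, 2.06], [-1.07, 1.41], [-3.16, 2.05], [-2.99, -0.16], [-3.1, 3.1]. Speed limits (rad/s): [2.79, 2.79, 3.14, 3.14, 3.14, 3.14].

### API

Orientations are given as a unit quaternion [x, y, z, w].
In Python, from cell import arm gives the robot as it stands. The module is installed in compiled form; this text tells all that it offers.
- The arm moves only by the tool send_rows, never from a script. Its argument "series" is a list of rows, each a list of 7 numbers: the turn, a rotation vector about the tool's x, y, z in rad, then the shift along the tool's x, y, z in mm, then the closure, from 0 (fully open) to 1 (shut). In form: [[wx, wy, wz, tx, ty, tz, claw], ...]. A call has 1 to 5 rows; each row shifts and turns the commanded pose from where the row before left it, along the tool's axes as they then stand; what a row does not reach is not made up. A row lasts 1/10 s, in which the tool goes at most 50 mm and 8.59 degrees, less where a joint would pass 70% of its speed; a pose out of reach is approached as far as the arm can. A call with a gripper value outside its range is refused whole. The fingers move at their own pace and stop on an object; the grip force is fixed at half the most. Time passes only in rows, so rows that do not move let the fingers close. It gives the time, the measured TCP pose, the force, the opening and the grip force at its end, in the units of the state.
- arm.sense(): the state, without advancing time (a new reading comes with each control period).
- arm.grab_frame(name): name is "scene" or "top"; returns (picture, depth): 400x640x3 uint8, blue, green, red; 400x640 float32, mm along the optical axis (not along the pixel's ray), 0 where there is no reading.
- arm.camera_params(name): a dict with "camera_matrix" (3x3 intrinsics, pixels), "rvec" (rotation vector, rad) and "tvec" (3), from world to camera coordinates, as OpenCV has them. Camera axes: x right, y down, z forward; pixel columns grow to the right and rows downward; lengths in mm; the calibration is good to about 2 mm. A picture is of the moment at which its call begins. camera_params takes no time and is no camera call.
- arm.finish_job(): hands the job in; it is judged then, once.
The state is a dict: "time": time; "joint_pos": joint angles; "joint_velocities": joint speeds; "tau": joint torques, N m; "ee_pos": TCP position; "tool_rot": TCP orientation; "ft_force": force on the tool from outside, world axes, zero at the start; "torque": the same for the moment, N m; "width": finger opening in mm; "gripper_force": force on a finger pad.
Only numpy, scipy, OpenCV 4.12 (cv2) and the standard library are available. Lean on these libraries where they do the work, as an engineer would, in place of code of your own. Each camera call takes 0.05 s, during which the arm holds its last target. There are 200 camera calls.

### The job

Vent the blue spark-plug cleaning box by pressing its green plunger all the way down to its stop, and let it come up again. Then lift the box's spring-loaded window lid by its black bar handle until the lid's black needle lies over the red pointer on the white scale, and hold it there: the job finishes with the gripper still holding the lid at that angle. Do not shift the red pointer, never swing the lid up near its end stop, and leave everything else on the bench where it is.

Things in the scene. Friction and masses are not known exactly. Their poses are not given: they have to be found in the camera images.
- plug_box: blue spark-plug cleaning box, 100 (x) by 200 (y) by 60 mm, on a column bolted to the bench, its underside 125 mm up; origin: on the bench under the case's centre, z up. The lid covers its left part (y -45 to +100 mm). Its front (-x) faces the robot. White angle scales (sectors, ticks every 15 degrees) stand on front and back, each with needle and red pointer; both pairs read the same.
- plunger (a joint): travel of the vent plunger, straight down: 0 = up (at rest), 0.012 m = down on its stop. Its spring takes about 2 N to start and 8 N at the stop and pushes it up again when let go.
- plunger_top (a point): middle of the top of the vent plunger's green mushroom head (34 mm across), 230 mm above the bench when up; it stands on the right end of the box, 75 mm right of the box's centre and 30 mm behind it (+x).
- lid (a joint): opening angle of the spring-loaded window lid, rad: 0 = shut (level), grows as its left edge is lifted, end stop at 1.1. A hinge spring (0.25 N m when shut, 0.5 N m more per rad) and its 0.2 kg weight pull it shut as soon as it is let go; at the handle it takes about 3 to 7 N. Steel-framed lid with a clear window, 100 by 146 mm, 8 mm thick.
- lid_handle (a point): middle of the lid's black bar handle: a round bar 10 mm thick, parallel to the hinge (along the box's x), 62 mm clear between its two posts, its centre 34 mm above the lid's top; 115 mm left of the hinge line and 38 mm above it when shut (228 mm above the bench), and it swings with the lid. Frame x along the bar.
- lid_axis (a point): point on the lid's hinge line, straight across from the middle of the handle: fixed in the box, 190 mm above the bench, 45 mm right of the box's centre; the hinge line runs along the box's x (front to back).
- needle (a point): tip of the front one of the two black needles (80 mm long, 3 mm wide) that are fixed to the lid and swing before the white scales, 80 mm from the hinge line; its y axis points along the needle, out from the hinge.
- mark (a joint): angle of the red set pointer, rad, counted as the lid's: the lid is at the mark when joint lid equals joint mark. Stiff, set beforehand to something between 0.4 and 0.75; the needle passes in front of it without touching.
- mark_tip (a point): tip of the red set pointer (9 mm wide) on the white scale on the front of the box (its twin on the back scale moves with it), 80 mm from the hinge line; its y axis points along the pointer, out from the hinge.
- pliers: pliers with red grips, 171x59x14 mm; loose bystander; origin: centre of its underside
- sprocket: small grey chain sprocket lying flat, 75 mm across, 8 mm thick; loose bystander; origin: centre of its underside
- tape_measure: yellow steel tape measure, 36x80x62 mm; loose bystander; origin: centre of its underside
- piston: used piston standing on its skirt, 58x54x50 mm; loose bystander; origin: centre of its underside
- brush: flat paint brush, 157x45x13 mm; loose bystander; origin: centre of its underside

How it is judged (in metres and radians):
On the way, in this order (a step that is already met when the one before it is completed fails the run):
1. the plunger is pressed down to its stop while the lid is shut (value of joint plunger above 0.0105 m and value of joint lid below 0.1 rad), for 0.1 s.
2. the plunger has come up again, with the lid still shut (value of joint plunger below 0.003 m and value of joint lid below 0.1 rad), for 0.1 s.
3. the gripper holds the lid with its needle over the red pointer (angle between the y axis of needle and the y axis of mark_tip, either way round below 0.07 rad and contact force between the fingers and lid above 1 N), for 0.5 s.
At the end, for the whole second after the job is handed in: the fingers hold the lid (more than 1 N) at rest with its needle within 0.07 rad (4 degrees) of the red pointer; the plunger is up (within 3 mm); the red pointer's tip is within 6 mm of where it was set (all of step 3 and velocity of joint lid between -0.1 and 0.1 rad/s and value of joint plunger below 0.003 m and distance of mark_tip from where it was at the start of the episode below 0.006 m); the arm keeps its last pose, push and grip.
It fails at once if the red pointer is shifted (its tip by more than 6 mm) (distance of mark_tip from where it was at the start of the episode above 0.006 m).
It fails at once if the lid swings up near its end stop (beyond 1.0 rad) (value of joint lid above 1 rad).
It fails at once if a bystander is shifted by more than 30 mm (distance of any of pliers, sprocket, tape_measure, piston, brush from where it was at the start of the episode above 0.03 m).
It also fails if it takes over 48 s, if anything falls off the work surface, if the arm or the gripper's body presses on something with over 40 N, if the wrist force passes 120 N, or if a joint passes its speed limit or range.

## Working session

There is one attempt and no reset: what is moved stays moved. The work goes in short steps, Python scripts to look and compute and a tool call to move; the robot and the scene stay as the last step left them, time stands still between calls to the robot, and variables do not carry over. Pictures are saved under pics/ and viewed, at most 10 in all, crops included, and the job is handed in when it is done.

Besides the shell and the picture viewer there is one more tool, called in YAML: its name, and indented under it one key for each argument. send_rows: Moves the arm, as the interface text tells. Its arguments: {"type":"object","properties":{"series":{"type":"array"}},"required":["series"]}

```bash
mkdir -p pics; python3 - <<'E'
from cell import arm
import cv2,numpy as np
for n in("scene","top"):
    p,d=arm.grab_frame(n); cv2.imwrite(f"pics/{n}0.png",p); np.savez(f"{n}0.npz",p=p,d=d)
    print(n,arm.camera_params(n))
print(arm.sense())
E
```

```text
scene {'camera_matrix': array([[432.42195418,   0.        , 318.1062285 ],
       [  0.        , 432.42195418, 203.87675237],
       [  0.        ,   0.        ,   1.        ]]), 'rvec': array([ 2.08109775,  0.67667183, -0.34589846]), 'tvec': array([-416.56151288,  -32.1676116 , 1705.4335116 ])}
top {'camera_matrix': array([[437.27240344,   0.        , 325.35224275],
       [  0.        , 437.27240344, 195.41856873],
       [  0.        ,   0.        ,   1.        ]]), 'rvec': array([ 1.48012665, -2.28476168,  0.696192  ]), 'tvec': array([ 219.69331563,  452.74961046, 1088.06650895])}
{'time': 0.1, 'joint_pos': array([ 1.45660724e+00,  3.85477013e-01,  6.78040733e-03, -3.96720287e-04,
       -1.19399413e+00, -2.58609810e-01]), 'joint_velocities': array([-0.00133361, -0.00130335,  0.00364436,  0.00171878, -0.00030095,
       -0.00076757]), 'tau': array([-6.34930639e-04, -3.93324459e+01,  1.88927346e+01,  4.19787347e+00,
       -2.61712616e-03,  4.45546064e-06]), 'ee_pos': array([227.43984856, 581.60294865, 230.34525777]), 'tool_rot': array([ 9.82663846e-01, -1.85393731e-01, -1.15556279e-04,  9.58036266e-04]), 'ft_force': array([ 0.2236097 ,  0.5055462 , -0.30362446]), 'torque': array([ 0.04042018, -0.0171064 , -0.02574141]), 'gripper_force': 0.0, 'width': 85.20451094272872}
```

View pics/scene0.png

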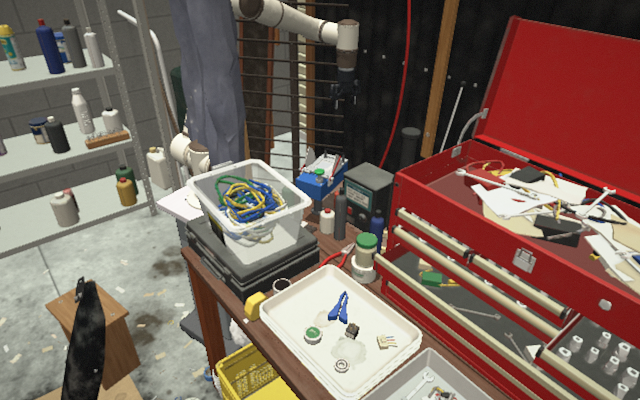

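View pics/top0.png

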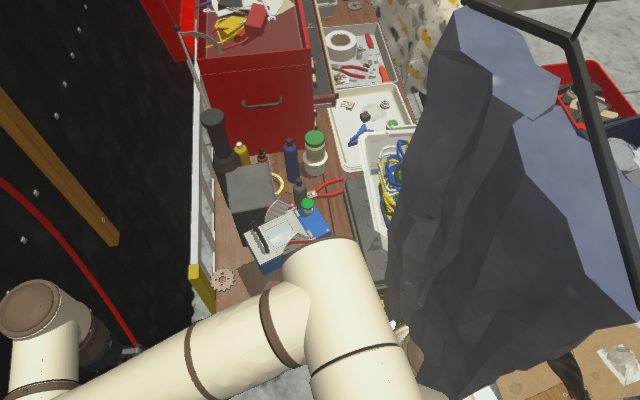

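The scene view shows the blue box at about (322,175), mostly hidden. The top view shows the green plunger at (308,204), the lid with its black handle at about (255,238), and the front scale with the red pointer at about (300,240). I'll zoom in on both.

```bash
cat > h.py <<'E'
import numpy as np,cv2
from cell import arm
def cam(n):
    c=arm.camera_params(n); R=cv2.Rodrigues(c["rvec"])[0]; return c["camera_matrix"],R,c["tvec"].ravel()
def pt(n,u,v,d):            # pixel + depth -> world
    K,R,t=cam(n); return R.T@(np.linalg.inv(K)@[u,v,1.]*d-t)
def onz(n,u,v,z):           # ray onto plane z
    K,R,t=cam(n); o=-R.T@t; r=R.T@np.linalg.inv(K)@[u,v,1.]; return o+r*(z-o[2])/r[2]
def cloud(n,d):
    K,R,t=cam(n); v,u=np.mgrid[:400,:640]; q=np.stack([(u-K[0,2])/K[0,0],(v-K[1,2])/K[1,1],np.ones_like(d)],-1)*d[...,None]
    return (q-t)@R
E
python3 - <<'E'
from h import *
S=np.load("scene0.npz");T=np.load("top0.npz")
a=cv2.resize(T["p"][175:285,215:355],None,fx=5.5,fy=5.4,interpolation=cv2.INTER_CUBIC)
b=cv2.resize(S["p"][140:220,280:400],None,fx=6,fy=6,interpolation=cv2.INTER_CUBIC)
cv2.imwrite("pics/tc.png",a);cv2.imwrite("pics/sc.png",b)
for n,F,box in(("top",T,(215,175,355,285)),("scene",S,(280,140,400,220))):
    hsv=cv2.cvtColor(F["p"],cv2.COLOR_BGR2HSV);C=cloud(n,F["d"]);x0,y0,x1,y1=box
    w=np.zeros((400,640),bool);w[y0:y1,x0:x1]=1; w&=F["d"]>0
    for nm,lo,hi in(("green",(45,90,40),(85,255,255)),("blue",(100,120,50),(125,255,255)),("red",(0,140,80),(6,255,255)),("red2",(174,140,80),(180,255,255)),("black",(0,0,0),(180,255,45))):
        m=(cv2.inRange(hsv,lo,hi)>0)&w
        k,l,s,c=cv2.connectedComponentsWithStats(m.astype(np.uint8))
        for i in range(1,k):
            if s[i,4]>12:
                P=C[l==i]; print(n,nm,s[i],c[i].round(1),"med",np.median(P,0).round(),"min",np.percentile(P,3,0).round(),"max",np.percentile(P,97,0).round())
E
```

```text
top green [301 198  13  11 115] [307.3 202.9] med [446.  90. 228.] min [434.  75. 224.] max [461. 104. 231.]
top blue [299 206  32  32 488] [314.5 223.3] med [409.  87. 184.] min [372.  63. 181.] max [443. 116. 188.]
top red [315 177  29  15  99] [328.2 182.6] med [627. -50.  11.] min [616. -97.  -0.] max [641.  -1.  17.]
top red [317 189  26   8  79] [330.3 193.2] med [586. -38.  11.] min [577. -75.   4.] max [599.   2.  16.]
top red [288 239  28   5  40] [299.4 241.1] med [354. 156. 230.] min [352. 110. 198.] max [359. 177. 245.]
scene green [315 169   9   6  45] [318.9 171.5] med [453.  84. 227.] min [438.  74. 219.] max [464.  98. 231.]
scene blue [296 163  52  38 743] [317.8 183.8] med [447.  76. 166.] min [379.  61. 132.] max [471. 238. 188.]
scene red [379 140  13  28  82] [384.9 153.5] med [420. 630.  51.] min [382. 621. -21.] max [442. 677. 125.]
scene red [332 156   9  20  20] [335.9 165.5] med [470. 161. 220.] min [467. 132. 200.] max [474. 187. 243.]
scene red [389 171  11  49 313] [395.3 197.6] med [797. -69. 332.] min [665. -75. 119.] max [812. 210. 409.]
scene red [335 191   4   7  16] [336.  193.4] med [438. 219.  67.] min [430. 208.  56.] max [445. 229.  72.]
scene red [325 208   5   5  22] [327.1 210.1] med [488.  85.  87.] min [479.  77.  80.] max [496.  94.  90.]
scene red [347 208   5   6  21] [348.7 210.4] med [535. 152.  66.] min [522. 146.  56.] max [545. 162.  77.]
scene black [ 315  140   73   30 1344] [354.2 150.2] med [239. 713. -26.] min [ -59.  233. -144.] max [405. 795. 229.]
scene black [382 140  18  34 412] [392.6 157.7] med [450. 656.  27.] min [399. 645. -43.] max [478. 677. 116.]
scene black [344 176  49  44 781] [374.5 203.1] med [644. 157. 127.] min [533.  54.  53.] max [694. 214. 191.]
scene black [340 190   4   5  14] [341.3 192. ] med [548.  74. 189.] min [543.  71. 182.] max [556.  77. 196.]
```

View pics/tc.png

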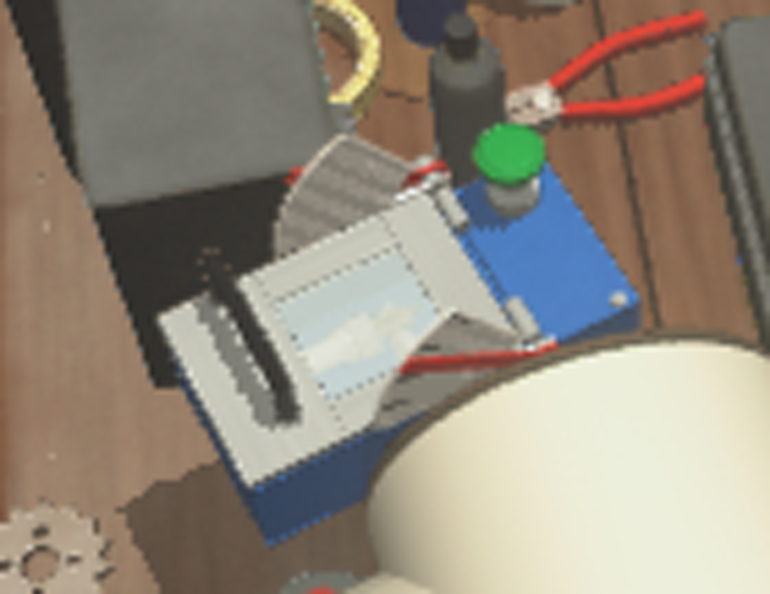

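View pics/sc.png

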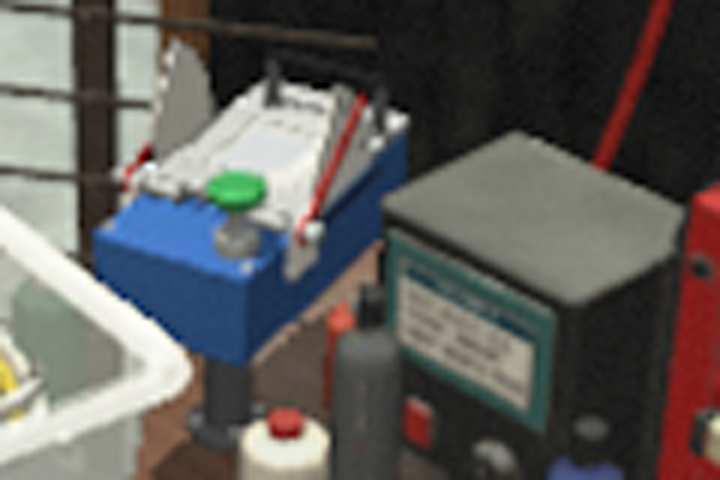

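The top crop shows the bar running from about (218,272) to (290,415), the lid's left edge from (160,318) to (250,488), and the front red pointer from (405,367) to (553,347), crop pixels. The scene crop confirms the lid is shut and the needles are level. Next: plunger, bar, lid corners, yaw and pointer angle.

```bash
python3 - <<'E'
from h import *
S=np.load("scene0.npz");T=np.load("top0.npz")
f=lambda x,y:(215+(x+.5)/5.5-.5,175+(y+.5)/5.4-.5)
g=lambda x,y:(280+x/6,140+y/6)
for nm,p,z in(("plunger",f(509,153),230),("barA",f(218,272),228),("barB",f(290,413),228),("lidBL",f(158,317),194),("lidFL",f(250,487),194),("boxFR",f(640,297),185),("boxFLblue",f(250,487),185),("hingeB",f(452,208),190),("hingeF",f(522,318),190)): print(nm,onz("top",*p,z).round(1))
for nm,p,z in(("plunger",g(237,187),230),("barB",g(275,58),228),("barF",g(375,80),228)): print("sc",nm,onz("scene",*p,z).round(1))
# pointer fits
for n,F,b in(("top",T,(286,237,320,246)),("scene",S,(330,154,343,178))):
    hsv=cv2.cvtColor(F["p"],cv2.COLOR_BGR2HSV);C=cloud(n,F["d"]);m=np.zeros((400,640),bool);m[b[1]:b[3],b[0]:b[2]]=1
    m&=((hsv[...,0]<8)|(hsv[...,0]>172))&(hsv[...,1]>120)&(F["d"]>0)
    P=C[m];vv=np.linalg.svd(P-P.mean(0))[2][0];vv*=np.sign(vv[1]);print(n,len(P),P.mean(0).round(1),vv.round(3),"ang",np.arctan2(vv[2],np.hypot(vv[0],vv[1])).round(3))
# blue top edge heights & lid plane
C=cloud("top",T["d"]);hsv=cv2.cvtColor(T["p"],cv2.COLOR_BGR2HSV)
# obstacles near: max heights in region around the box
for nm,x0,x1,y0,y1 in(("behind",485,700,0,400),("front",250,340,0,400),("left",340,485,240,420),("right",340,485,-100,50)):
    for n,F in(("top",T),("scene",S)):
        Q=cloud(n,F["d"])[F["d"]>0];m=(Q[:,0]>x0)&(Q[:,0]<x1)&(Q[:,1]>y0)&(Q[:,1]<y1)&(Q[:,2]>-10)&(Q[:,2]<700);Q=Q[m]
        if len(Q):print(nm,n,len(Q),np.percentile(Q,[1,50,99],axis=0).round().tolist())
E
```

```text
plunger [445.1  90.6 230. ]
barA [440.1 233.9 228. ]
barB [359.2 228.6 228. ]
lidBL [449.4 264.9 194. ]
lidFL [349.8 254.9 194. ]
boxFR [373.  57. 185.]
boxFLblue [354.3 254.6 185. ]
hingeB [452. 119. 190.]
hingeF [382.4 112.2 190. ]
sc plunger [456.8  82.6 230. ]
sc barB [383.4 224.  228. ]
sc barF [446.6 236.1 228. ]
top 63 [346.5 149.4 237.9] [-0.46   0.128  0.879] ang 1.073
scene 25 [469.7 159.8 221.7] [-0.085  0.768  0.635] ang 0.688
behind top 7283 [[491.0, 4.0, -6.0], [602.0, 229.0, 174.0], [697.0, 354.0, 380.0]]
behind scene 4865 [[491.0, 6.0, -4.0], [582.0, 147.0, 129.0], [698.0, 261.0, 380.0]]
front top 35 [[329.0, 226.0, 73.0], [335.0, 250.0, 90.0], [340.0, 270.0, 94.0]]
front scene 7 [[321.0, 202.0, -3.0], [333.0, 216.0, -1.0], [339.0, 221.0, 2.0]]
left top 2455 [[349.0, 241.0, -6.0], [415.0, 310.0, 1.0], [483.0, 396.0, 195.0]]
left scene 207 [[351.0, 240.0, -4.0], [378.0, 263.0, 2.0], [456.0, 393.0, 205.0]]
right top 1891 [[342.0, -99.0, -5.0], [416.0, -56.0, 103.0], [484.0, 8.0, 271.0]]
right scene 607 [[341.0, -99.0, -3.0], [422.0, -74.0, 245.0], [483.0, 49.0, 272.0]]
```

```bash
cat >> h.py <<'E'
from scipy.spatial.transform import Rotation as Ro
def plan(P,q=None,n=None,P0=None,q0=None):  # row(s) from current measured pose to P,q (world)
    s=arm.sense(); P0=s["ee_pos"] if P0 is None else P0; R0=Ro.from_quat(s["tool_rot"] if q0 is None else q0); R1=R0 if q is None else Ro.from_quat(q)
    w=(R0.inv()*R1).as_rotvec(); t=np.array(P)-P0
    n=n or int(np.ceil(max(np.linalg.norm(t)/45,np.linalg.norm(w)/.14)))
    print("n",n,"w/row",(w/n).round(4))
    for k in range(n): print((((R0*Ro.from_rotvec(w*k/n)).inv()).apply(t/n)).round(1).tolist())
YAW=.096
def down(yaw=YAW): # tool x along box x, z down
    return (Ro.from_euler('z',yaw)*Ro.from_euler('x',np.pi)).as_quat()
E
python3 - <<'E'
from h import *
S=np.load("scene0.npz");T=np.load("top0.npz")
H=np.zeros((14,16))-999
for n,F in(("top",T),("scene",S)):
    Q=cloud(n,F["d"])[F["d"]>0];m=(Q[:,2]<420)&(Q[:,2]>-20);Q=Q[m]
    i=np.floor((Q[:,0]-0)/50).astype(int);j=np.floor((Q[:,1]+100)/50).astype(int);k=(i>=0)&(i<14)&(j>=0)&(j<16)
    np.maximum.at(H,(i[k],j[k]),Q[k,2])
print("cols y from -100 step 50; rows x from 0 step 50");print(H.astype(int))
# two-view plunger
def ray(n,u,v):
    K,R,t=cam(n); r=R.T@np.linalg.inv(K)@[u,v,1.]; return -R.T@t,r/np.linalg.norm(r)
def tri(a,b):
    A=0;y=0
    for o,r in(a,b): M=np.eye(3)-np.outer(r,r);A=A+M;y=y+M@o
    p=np.linalg.solve(A,y);return p.round(1),[np.linalg.norm((np.eye(3)-np.outer(r,r))@(p-o)).round(1) for o,r in(a,b)]
print(tri(ray("top",307.3,202.7),ray("scene",319,171.3)),ray("scene",319,171),ray("top",307,203))
print("barF",tri(ray("top",215+288/5.5,175+410/5.4),ray("scene",280+378/6,140+82/6)),"barB",tri(ray("top",215+220/5.5,175+274/5.4),ray("scene",280+272/6,140+58/6)))
plan([227.5,560,330],n=3);plan([447,89,330],down(),P0=np.array([227.5,560,330]))
E
```

```text
cols y from -100 step 50; rows x from 0 step 50
[[ 232  419  419  418 -999 -999 -999 -999 -999 -999 -999 -999 -999 -999
  -999  369]
 [ 383  418  419 -999 -999 -999 -999 -999 -999 -999 -999 -999 -999 -999
  -999  126]
 [ 419  387  419 -999 -999 -999 -999 -999 -999 -999 -999 -999 -999 -999
  -999 -999]
 [ 419  419  418 -999 -999 -999 -999 -999 -999 -999 -999 -999  348  419
   391 -999]
 [ 419  419  418 -999 -999 -999 -999 -999 -999 -999 -999 -999  419  419
   404  306]
 [ 272  272 -999 -999 -999 -999 -999 -999 -999 -999 -999 -999  399  419
   404  419]
 [ 271  272 -999 -999  193  191   94   93 -999 -999   -1 -999 -999 -999
  -999  419]
 [ 271  271 -999  190  262  264  236  197    5    6    3 -999 -999 -999
    -2  419]
 [ 272  260   16  232  231  196  236  197   13   11 -999 -999 -999 -999
   419  419]
 [ 273  102   13  233  244  262  234  197   12   10 -999 -999 -999 -999
   419  419]
 [ 270    5    4  202  196  206  205  205    4    4 -999 -999 -999 -999
   419 -999]
 [ 260   18   15  201  204  206  207  203    4    0 -999 -999 -999  419
   419 -999]
 [  17   17   17   14  206  205 
[... 187 characters left out ...]
 np.float64(0.4)]) (array([1165.59516753, -921.42234915,  935.64441517]), array([-0.50121318,  0.70793602, -0.49760621])) (array([-134.50079212,  286.32768894, 1156.31400669]), array([ 0.52212237, -0.17595981, -0.83452164]))
barF (array([405.5, 246.9, 196.6]), [np.float64(33.4), np.float64(33.4)]) barB (array([407.5, 220.1, 246.2]), [np.float64(21.3), np.float64(21.3)])
n 3 w/row [0. 0. 0.]
[2.6, 6.8, -33.2]
[2.6, 6.8, -33.2]
[2.6, 6.8, -33.2]
n 12 w/row [ 0.0002  0.     -0.0391]
[31.3, 29.9, 0.1]
[30.1, 31.1, 0.1]
[28.9, 32.2, 0.1]
[27.6, 33.3, 0.0]
[26.3, 34.4, 0.0]
[24.9, 35.4, 0.0]
[23.5, 36.3, 0.0]
[22.1, 37.2, 0.0]
[20.6, 38.1, 0.0]
[19.1, 38.9, 0.0]
[17.6, 39.6, 0.0]
[16.0, 40.2, 0.0]
```

Both views agree on the plunger at (448, 89), with a miss of 0.4 mm. The box centre is about (411,160), with yaw about 0.096. Everything around it stays below 275 mm, so I'll move at TCP z = 330.

send_rows:
  series:
    - [0, 0, 0, 2.6, 6.8, -33.2, 1]
    - [0, 0, 0, 2.6, 6.8, -33.2, 1]
    - [0, 0, 0, 2.6, 6.8, -33.2, 1]
    - [0, 0, -0.039, 31.3, 30, 0, 1]
    - [0, 0, -0.039, 30, 31, 0, 1]

```text
time: 0.6
ee_pos: [263.7, 481.4, 331.2]
tool_rot: [0.989, -0.145, -0.0, -0.001]
ft_force: [1.0, -0.6, 0.8]
width: 12.0
gripper_force: 0.0
```

send_rows:
  series:
    - [0, 0, -0.039, 29, 32, 0, 1]
    - [0, 0, -0.039, 27.6, 33.3, 0, 1]
    - [0, 0, -0.039, 26.3, 34.4, 0, 1]
    - [0, 0, -0.039, 25, 35.4, 0, 1]
    - [0, 0, -0.039, 23.5, 36.3, 0, 1]

```text
time: 1.1
ee_pos: [355.6, 283.9, 330.7]
tool_rot: [0.999, -0.049, -0.0, 0.0]
ft_force: [0.9, -0.7, 0.2]
width: -0.4
gripper_force: 0.0
```

send_rows:
  series:
    - [0, 0, -0.039, 22, 37.2, 0, 1]
    - [0, 0, -0.039, 20.6, 38, 0, 1]
    - [0, 0, -0.039, 19, 38.9, 0, 1]
    - [0, 0, -0.039, 17.6, 39.6, 0, 1]
    - [0, 0, -0.039, 16, 40.2, 0, 1]

```text
time: 1.6
ee_pos: [446.7, 87.8, 330.8]
tool_rot: [0.999, 0.049, -0.0, -0.0]
ft_force: [1.7, 0.3, 0.6]
width: 0.2
gripper_force: 0.0
```

```bash
python3 - <<'E'
from h import *
p,d=arm.grab_frame("scene");q,e=arm.grab_frame("top")
np.savez("s1.npz",p=p,d=d);np.savez("t1.npz",p=q,d=e)
cv2.imwrite("pics/c1.png",np.vstack([cv2.resize(p[100:210,260:400],None,fx=4,fy=2.7),cv2.resize(q[150:290,200:380],None,fx=560/180,fy=2.1)]))
s=arm.sense();print(s["time"],s["ee_pos"],s["joint_pos"],s["width"],s["ft_force"]);plan([448,89,236],down())
E
```

```text
1.7 [447.35525915  85.85447377 330.39884934] [ 5.48301903e-01  2.92664464e-02 -2.03309521e-01  3.78867051e-04
 -1.33976254e+00  1.11159844e+00] -0.19123300995399853 [0.25789702 0.1191396  0.94255173]
n 3 w/row [ 0.0003  0.0004 -0.0023]
[0.3, -1.1, 31.5]
[0.3, -1.0, 31.5]
[0.3, -1.0, 31.5]
```

View pics/c1.png

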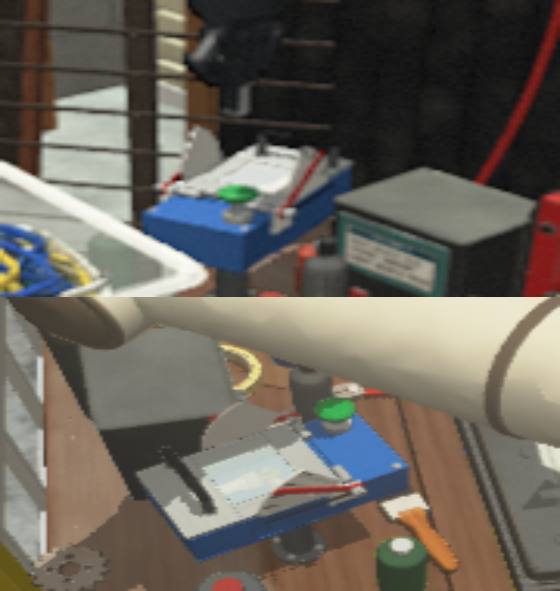

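The gripper hangs clear above the plunger at (237,193) in the upper half. The lower half shows the whole front: the red pointer from (275,491) to (360,487). I'll descend and press.

send_rows:
  series:
    - [0, 0, 0, 0.5, -1, 31.5, 1]
    - [0, 0, 0, 0.3, -1, 31.5, 1]
    - [0, 0, 0, 0.2, -1, 31.4, 1]
    - [0, 0, 0, 0, 0, 3, 1]
    - [0, 0, 0, 0, 0, 3, 1]

```text
time: 2.2
ee_pos: [447.5, 92.9, 230.8]
tool_rot: [0.999, 0.048, 0.0, 0.0]
ft_force: [-1.4, -0.3, 0.7]
width: -0.0
gripper_force: 0.0
```

send_rows:
  series:
    - [0, 0, 0, 0, 0, 3, 1]
    - [0, 0, 0, 0, 0, 3, 1]
    - [0, 0, 0, 0, 0, 3, 1]
    - [0, 0, 0, 0, 0, 3, 1]
    - [0, 0, 0, 0, 0, 2, 1]

```text
time: 2.7
ee_pos: [448.1, 93.1, 217.8]
tool_rot: [0.999, 0.048, 0.001, -0.001]
ft_force: [-1.8, 0.6, 8.4]
width: 0.0
gripper_force: 3.7
```

send_rows:
  series:
    - [0, 0, 0, 0, 0, 2, 1]
    - [0, 0, 0, 0, 0, 1, 1]
    - [0, 0, 0, 0, 0, 0, 1]

```text
time: 3.0
ee_pos: [448.3, 93.1, 217.5]
tool_rot: [0.999, 0.048, 0.002, -0.0]
ft_force: [-8.6, 1.4, 19.7]
width: 0.2
gripper_force: 9.8
```

It is on its stop: the force went from 8 to 20 N with no further travel. I'll hold briefly, then lift, and work out the lid measurements.

send_rows:
  series:
    - [0, 0, 0, 0, 0, 0, 1]
    - [0, 0, 0, 0, 0, 0, 1]
    - [0, 0, 0, 0, 0, -8, 1]
    - [0, 0, 0, 0, 0, -15, 1]
    - [0, 0, 0, 0, 0, -25, 0.5]

```text
time: 3.5
ee_pos: [446.5, 92.4, 260.9]
tool_rot: [0.999, 0.047, -0.001, 0.0]
ft_force: [0.4, 0.3, 0.3]
width: 13.5
gripper_force: 0.0
```

send_rows:
  series:
    - [0, 0, 0, 0, 0, -35, 0]
    - [0, 0, 0, 0, 0, -20, 0]
    - [0, 0, 0, 0, 0, 0, 0]
    - [0, 0, 0, 0, 0, 0, 0]

```text
time: 3.9
ee_pos: [447.0, 92.7, 316.1]
tool_rot: [0.999, 0.047, -0.0, -0.0]
ft_force: [0.0, 0.1, -0.1]
width: 72.4
gripper_force: 0.0
```

```bash
python3 - <<'E'
from h import *
T=np.load("t1.npz");n="top"
q,e=arm.grab_frame(n);np.savez("t2.npz",p=q,d=e)
cv2.imwrite("pics/t2.png",cv2.resize(q[180:290,220:350],None,fx=6,fy=5.4,interpolation=cv2.INTER_CUBIC))
g=cv2.inRange(cv2.cvtColor(q[150:290,200:380],cv2.COLOR_BGR2HSV),(45,90,40),(85,255,255))
ys,xs=np.nonzero(g);C=cloud(n,e)
print("plunger top z now",np.percentile(C[150:290,200:380][g>0][:,2],90))
ex=np.array([np.cos(YAW),np.sin(YAW),0]);ey=np.array([-ex[1],ex[0],0]);c=np.array([411,160.4,0])
hinge=c-45*ey+[0,0,190]
K,R,t=cam(n);o=-R.T@t
p=T["p"] if 0 else q
hsv=cv2.cvtColor(p,cv2.COLOR_BGR2HSV);m=((hsv[...,0]<8)|(hsv[...,0]>172))&(hsv[...,1]>130)&(hsv[...,2]>60)
w=np.zeros_like(m);w[225:260,275:330]=1;v,u=np.nonzero(m&w)
for off in(50,54,58,62):           # front scale plane at local x=-off
    r=(np.linalg.inv(K)@np.c_[u,v,np.ones(len(u))].T).T@R
    P=o+r*(((c-off*ex-o)@ex)/(r@ex))[:,None];L=np.c_[(P-hinge)@ey,P[:,2]-190]
    k=L[np.hypot(*L.T)<110];vx,vy,x0,y0=cv2.fitLine(k.astype(np.float32),cv2.DIST_HUBER,0,.01,.01).ravel()
    print(off,len(k),"angle",np.arctan(vy/vx).round(3),"line height at hinge",(y0-x0*vy/vx).round(1),"r tip",np.hypot(*k.T).max().round(1),"angle via hinge",np.median(np.arctan2(k[k[:,0]>40,1],k[k[:,0]>40,0])).round(3))
b=c+70*ey+[0,0,228];print("bar",b);s=arm.sense();print(s["ee_pos"],s["width"],s["time"]);
E
```

```text
plunger top z now 230.22042173527947
50 69 angle 0.643 line height at hinge -8.0 r tip 76.8 angle via hinge 0.538
54 69 angle 0.643 line height at hinge -1.3 r tip 82.5 angle via hinge 0.625
58 69 angle 0.643 line height at hinge 5.4 r tip 88.6 angle via hinge 0.699
62 69 angle 0.643 line height at hinge 12.1 r tip 94.9 angle via hinge 0.764
bar [404.29031716 230.07768765 228.        ]
[446.68560027  92.54227337 315.39674916] 79.3097109647425 3.95
```

View pics/t2.png

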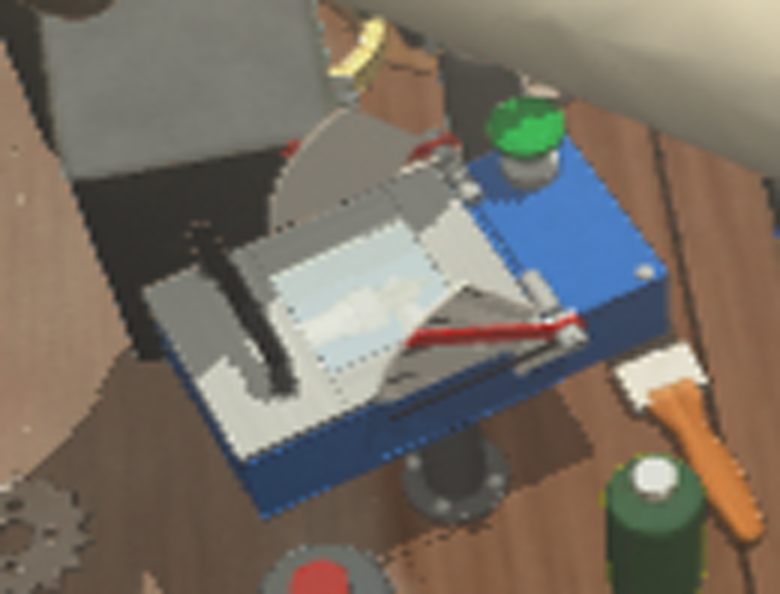

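The plunger is up again (top at 230 mm), the lid is shut, and the pointer is at about 0.64 rad. In this crop the needle is the dark line from (393,418) to (570,340) and the bar's middle is at (240,312). Now to the handle with the gripper open.

```bash
python3 - <<'E'
from h import *
plan([403,230.5,300],down());plan([403,230.5,209],down(),P0=np.array([403,230.5,300.]),q0=down(),n=4)
E
```

```text
n 4 w/row [ 0.      0.0004 -0.0003]
[-7.6, -35.4, 3.9]
[-7.6, -35.4, 3.9]
[-7.6, -35.4, 3.9]
[-7.6, -35.4, 3.9]
n 4 w/row [0. 0. 0.]
[0.0, -0.0, 22.8]
[0.0, -0.0, 22.8]
[0.0, -0.0, 22.8]
[0.0, -0.0, 22.8]
```

send_rows:
  series:
    - [0, 0, 0, -7.6, -35.4, 4, 0]
    - [0, 0, 0, -7.6, -35.4, 4, 0]
    - [0, 0, 0, -7.6, -35.4, 4, 0]
    - [0, 0, 0, -7.6, -35.4, 4, 0]
    - [0, 0, 0, 0, 0, 0, 0]

```text
time: 4.45
ee_pos: [402.0, 233.0, 298.1]
tool_rot: [0.999, 0.05, -0.002, 0.001]
ft_force: [0.4, -0.5, 0.6]
width: 85.5
gripper_force: 0.0
```

send_rows:
  series:
    - [0, 0, 0, 0, 0, 15, 0]
    - [0, 0, 0, 0, 0, 20, 0]
    - [0, 0, 0, 0, 0, 20, 0]
    - [0, 0, 0, 0, 0, 18, 0]
    - [0, 0, 0, 0, 0, 0, 0]

```text
time: 4.95
ee_pos: [401.9, 228.7, 224.1]
tool_rot: [0.999, 0.047, -0.003, 0.003]
ft_force: [-0.1, 0.0, -0.4]
width: 85.7
gripper_force: 0.0
```

```bash
python3 - <<'E'
from h import *
s=arm.sense();print(s["ee_pos"],s["ft_force"],s["width"],s["time"])
q,e=arm.grab_frame("top");p,d=arm.grab_frame("scene")
cv2.imwrite("pics/g3.png",np.vstack([cv2.resize(p[100:210,260:400],None,fx=4,fy=2.7),cv2.resize(q[150:290,200:380],None,fx=560/180,fy=2.1)]))
E
```

```text
[401.9105524  228.70814941 224.10158916] [-0.09950087  0.04785331 -0.39270201] 85.71615784989469 4.95
```

View pics/g3.png

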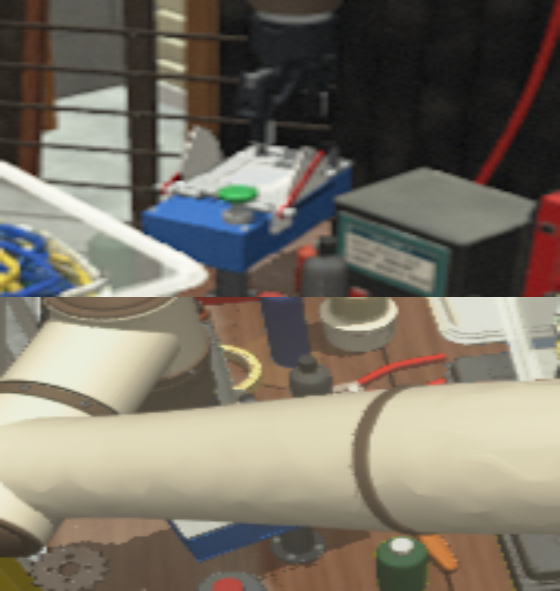

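The upper half shows the near finger at (268,135), between bar and camera. The arm hides the lid in the top view. I'll check by projection that the gripper is centred between the posts.

```bash
python3 - <<'E'
from h import *
c=arm.camera_params("scene")
pr=lambda X:cv2.projectPoints(np.array(X,float).reshape(-1,3),c["rvec"],c["tvec"],c["camera_matrix"],None)[0].reshape(-1,2).round(1).tolist()
ex=np.array([np.cos(YAW),np.sin(YAW),0]);b=np.array([403,230.5,228])
print("bar -35,0,35 (403):",pr([b-35*ex,b,b+35*ex]),"fingers at 402,229, +-43,z tip 237",pr([[406,186,237],[398,271,237]]))
p,d=arm.grab_frame("scene");C=cloud("scene",d);hsv=cv2.cvtColor(p,cv2.COLOR_BGR2HSV)
w=p[115:165,310:350].max(2); print("darkness rows 138-158 cols 318-348")
for v in range(128,160,2): print(v,p[v,316:350].max(1).tolist())
E
```

```text
bar -35,0,35 (403): [[322.9, 148.2], [331.4, 150.5], [340.1, 152.9]] fingers at 402,229, +-43,z tip 237 [[325.0, 153.1], [336.6, 143.8]]
darkness rows 138-158 cols 318-348
128 [45, 34, 35, 32, 39, 60, 94, 109, 92, 55, 52, 36, 32, 33, 28, 24, 30, 39, 37, 28, 32, 27, 30, 26, 24, 28, 29, 30, 25, 21, 23, 20, 27, 22]
130 [38, 43, 47, 44, 35, 56, 78, 77, 56, 39, 32, 29, 35, 26, 24, 26, 41, 45, 26, 29, 27, 32, 36, 26, 22, 26, 26, 22, 24, 20, 23, 25, 24, 25]
132 [24, 22, 21, 32, 43, 46, 57, 60, 50, 36, 31, 40, 44, 24, 28, 49, 54, 24, 21, 36, 51, 35, 26, 31, 21, 27, 36, 39, 26, 21, 23, 27, 25, 28]
134 [23, 26, 25, 32, 44, 43, 43, 39, 40, 36, 28, 28, 24, 21, 46, 58, 33, 18, 21, 21, 28, 29, 28, 27, 50, 56, 22, 22, 26, 22, 27, 28, 26, 26]
136 [22, 27, 28, 30, 41, 38, 40, 42, 41, 37, 27, 32, 49, 68, 60, 45, 24, 23, 22, 25, 25, 26, 23, 24, 46, 51, 18, 20, 23, 24, 24, 27, 30, 30]
138 [25, 26, 28, 31, 34, 20, 43, 56, 37, 38, 19, 22, 36, 37, 27, 22, 22, 20, 22, 24, 29, 26, 27, 22, 53, 65, 18, 22, 23, 29, 24, 25, 24, 26]
140 [26, 27, 26, 38, 48, 62, 58, 48, 33, 33, 31, 32, 36, 29, 23, 23, 22, 22, 24, 
[... 682 characters left out ...]
4, 19, 19, 20, 24, 25, 26, 18, 25, 25, 24, 21, 29, 24, 30, 29, 26, 26, 26, 23, 23]
152 [22, 23, 24, 25, 22, 23, 33, 67, 81, 66, 75, 104, 88, 19, 21, 16, 20, 18, 10, 17, 19, 18, 27, 28, 32, 37, 40, 35, 26, 27, 25, 24, 23, 28]
154 [26, 23, 28, 23, 18, 52, 135, 170, 111, 61, 117, 175, 183, 162, 137, 108, 13, 14, 18, 82, 113, 78, 44, 26, 24, 24, 33, 47, 39, 26, 24, 27, 22, 24]
156 [18, 23, 14, 144, 213, 204, 225, 191, 96, 53, 87, 143, 163, 189, 205, 151, 123, 118, 151, 164, 111, 132, 109, 130, 143, 35, 53, 69, 47, 26, 24, 22, 24, 27]
158 [66, 132, 196, 214, 215, 216, 216, 207, 190, 198, 194, 205, 213, 191, 196, 170, 117, 132, 173, 174, 119, 105, 143, 165, 95, 102, 72, 62, 66, 66, 37, 22, 27, 24]
```

The scene view offsets finger and bar by the same 2.5 px, so the gripper is centred on the bar. I'll lower 15 mm and close.

send_rows:
  series:
    - [0, 0, 0, 1, -1, 8, 0]
    - [0, 0, 0, 0, -0.5, 7, 0]
    - [0, 0, 0, 0, 0, 0, 0]
    - [0, 0, 0, 0, 0, 0, 0.7]
    - [0, 0, 0, 0, 0, 0, 0.7]

```text
time: 5.6
ee_pos: [404.5, 232.5, 212.8]
tool_rot: [0.999, 0.048, 0.0, -0.0]
ft_force: [0.4, 0.1, 0.1]
width: 58.8
gripper_force: 0.0
```

send_rows:
  series:
    - [0, 0, 0, 0, 0, 0, 1]
    - [0, 0, 0, 0, 0, 0, 1]
    - [0, 0, 0, 0, 0, 0, 1]
    - [0, 0, 0, 0, 0, 0, 1]

```text
time: 6.0
ee_pos: [404.4, 232.7, 212.7]
tool_rot: [0.999, 0.048, 0.0, -0.0]
ft_force: [-1.1, 1.1, 0.9]
width: 7.7
gripper_force: 58.5
```

The grip holds at 58 N. Now I lift along the arc, turning about the tool's x with the lid, 0.04 rad per row.

send_rows:
  series:
    - [0.04, 0, 0, 0, 0.9, -4.6, 1]
    - [0.04, 0, 0, 0, 0.9, -4.6, 1]
    - [0.04, 0, 0, 0, 0.9, -4.6, 1]
    - [0.04, 0, 0, 0, 0.9, -4.6, 1]
    - [0.04, 0, 0, 0, 0.9, -4.6, 1]

```text
time: 6.5
ee_pos: [405.0, 226.3, 234.6]
tool_rot: [0.994, 0.047, -0.005, -0.101]
ft_force: [2.6, 1.4, -4.9]
width: 7.6
gripper_force: 58.4
```

send_rows:
  series:
    - [0.04, 0, 0, 0, 0.9, -4.6, 1]
    - [0.04, 0, 0, 0, 0.9, -4.6, 1]
    - [0.04, 0, 0, 0, 0.9, -4.6, 1]
    - [0.04, 0, 0, 0, 0.9, -4.6, 1]
    - [0, 0, 0, 0, 0, 0, 1]

```text
time: 7.0
ee_pos: [406.0, 217.6, 251.6]
tool_rot: [0.983, 0.046, -0.009, -0.179]
ft_force: [0.2, 2.7, -2.6]
width: 7.9
gripper_force: 58.8
```

```bash
python3 - <<'E'
from h import *
s=arm.sense();print(s["ee_pos"],s["tool_rot"],s["ft_force"],s["torque"],s["width"],s["joint_pos"])
R=Ro.from_quat(s["tool_rot"]);print("tilt",np.arccos(-R.as_matrix()[2,2]))
q,e=arm.grab_frame("top");p,d=arm.grab_frame("scene")
cv2.imwrite("pics/l4.png",np.vstack([cv2.resize(p[130:190,290:370],None,fx=7,fy=5,interpolation=cv2.INTER_CUBIC),cv2.resize(q[150:290,200:380],None,fx=560/180,fy=2.1)]))
E
```

```text
[405.96141998 217.59717704 251.6230478 ] [ 0.98267013  0.0457299  -0.00854619 -0.17943008] [ 0.19410459  2.73770686 -2.55607185] [-0.29134905 -0.31392387 -0.00339197] 7.928540854823751 [ 0.61993838  0.04563548 -0.29847879 -0.35651044 -1.06718866  1.19226276]
tilt 0.3612277383334579
```

View pics/l4.png

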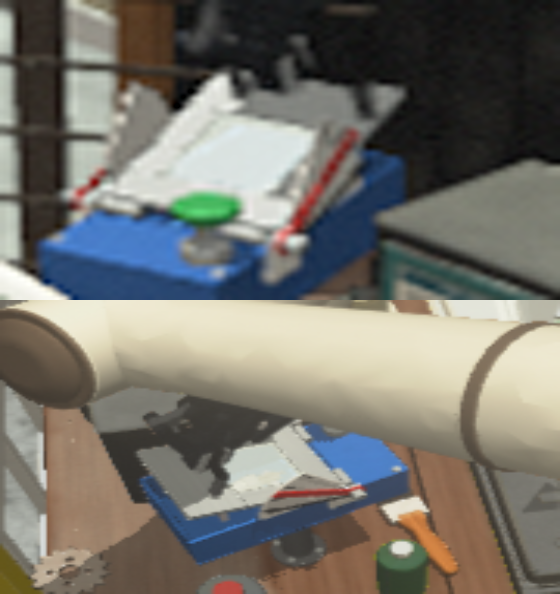

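The lid is up and following the gripper; its right part is visible at (300,470) in the lower half, and the front pointer is at (320,492). I'll go on to about 0.6.

send_rows:
  series:
    - [0.04, 0, 0, 0, 0.9, -4.6, 1]
    - [0.04, 0, 0, 0, 0.9, -4.6, 1]
    - [0.04, 0, 0, 0, 0.9, -4.6, 1]
    - [0.04, 0, 0, 0, 0.9, -4.6, 1]
    - [0.04, 0, 0, 0, 0.9, -4.6, 1]

```text
time: 7.6
ee_pos: [407.3, 204.0, 269.8]
tool_rot: [0.96, 0.046, -0.013, -0.276]
ft_force: [4.2, 1.3, -8.1]
width: 7.7
gripper_force: 58.8
```

send_rows:
  series:
    - [0.04, 0, 0, 0, 0.9, -4.6, 1]
    - [0, 0, 0, 0, 0, 0, 1]
    - [0, 0, 0, 0, 0, 0, 1]

```text
time: 7.9
ee_pos: [407.6, 200.7, 273.2]
tool_rot: [0.955, 0.045, -0.014, -0.294]
ft_force: [3.6, 1.4, -6.9]
width: 7.5
gripper_force: 59.0
```

```bash
python3 - <<'E'
from h import *
s=arm.sense();print(s["ee_pos"],s["ft_force"],s["torque"],s["width"],s["joint_pos"])
R=Ro.from_quat(s["tool_rot"]);print("tilt",np.arccos(-R.as_matrix()[2,2]))
ex=np.array([np.cos(YAW),np.sin(YAW),0]);ey=np.array([-ex[1],ex[0],0]);c=np.array([411,160.4,0]);h=c-45*ey+[0,0,190]
r=s["ee_pos"]-h;print("tcp about hinge: r",np.hypot(r@ey,r[2]),"lid est",np.arctan2(r[2],r@ey)-np.arctan2(22.7,115))
q,e=arm.grab_frame("top");p,d=arm.grab_frame("scene");np.savez("t5.npz",p=q,d=e);np.savez("s5.npz",p=p,d=d)
cv2.imwrite("pics/l5.png",np.hstack([cv2.resize(q[205:260,260:335],None,fx=5.3,fy=8,interpolation=cv2.INTER_CUBIC),cv2.resize(p[135:190,300:350],None,fx=7.8,fy=8,interpolation=cv2.INTER_CUBIC)]))
# lid plane from top depth
C=cloud("top",e);L=np.stack([(C-h)@ex,(C-h)@ey,C[...,2]-190],-1)
m=(e>0)&(abs(L[...,0])<40)&(L[...,1]>25)&(L[...,1]<95)&(L[...,2]>5)&(L[...,2]<100)
m[:205]=0;m[260:]=0;P=L[m];A=np.c_[P[:,1],P[:,0],np.ones(len(P))];w=np.ones(len(P),bool)
for _ in range(8):
    x=np.linalg.lstsq(A[w],P[w,2],rcond=None)[0];w=abs(A@x-P[:,2])<4
print("lid plane",len(P),w.sum(),"angle",np.arctan(x[0]),x)
E
```

```text
[407.62108172 200.69050381 273.22797616] [ 3.57374101  1.35584156 -6.88451974] [-1.95373491 -1.1411196  -0.60235189] 7.451782664189496 [ 0.39021529  0.04384837 -0.23481344 -0.62295469 -1.1760701   1.48704169]
tilt 0.5978213776464081
tcp about hinge: r 119.26855049615071 lid est 0.5774634458874774
lid plane 601 460 angle 0.6156504601523379 [ 0.70736294 -0.00684552  0.34701655]
```

View pics/l5.png

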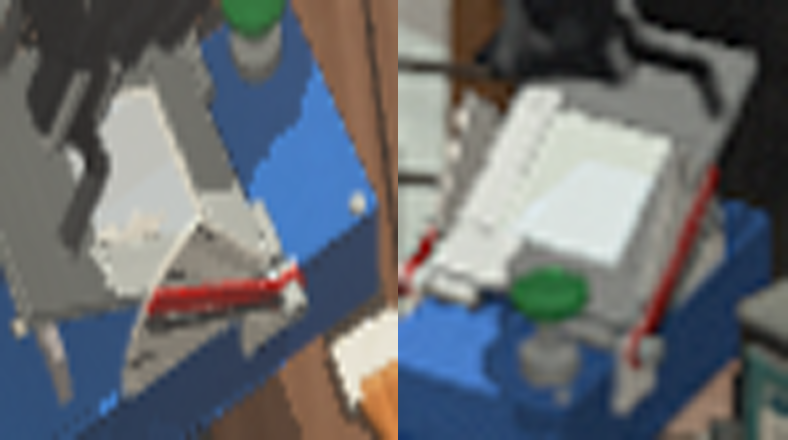

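The left panel shows the black needle just under the red pointer, at (155,312) to (215,308), with the pointer at (150,300) to (290,278). It needs a few more hundredths of a rad. I'll measure both lines, taking the shut needle as zero.

```bash
python3 - <<'E'
from h import *
ex=np.array([np.cos(YAW),np.sin(YAW),0]);ey=np.array([-ex[1],ex[0],0]);c=np.array([411,160.4,0]);h=c-45*ey+[0,0,190]
K,R,t=cam("top");o=-R.T@t
def loc(u,v,off):
    r=(np.linalg.inv(K)@np.c_[u,v,np.ones(len(u))].T).T@R
    P=o+r*(((c-off*ex-o)@ex)/(r@ex))[:,None];return np.c_[(P-h)@ey,P[:,2]-190]
for f in("t2","t5"):
    p=np.load(f+".npz")["p"];hsv=cv2.cvtColor(p,cv2.COLOR_BGR2HSV)
    red=((hsv[...,0]<8)|(hsv[...,0]>172))&(hsv[...,1]>110)&(hsv[...,2]>60)
    blk=(p.max(2)<75)&(hsv[...,1]<150)
    w=np.zeros_like(red);w[228:260,275:330]=1
    v,u=np.nonzero(red&w);L=loc(u,v,54.5);rad=np.hypot(*L.T)
    for a,b in((20,45),(45,70),(70,90)):
        k=(rad>a)&(rad<b);print(f,"red r",a,b,k.sum(),np.arctan2(L[k,1].mean(),L[k,0].mean()).round(3))
    v,u=np.nonzero(blk&w)
    for off in(56,58,60):
        L=loc(u,v,off);rad=np.hypot(*L.T);ang=np.arctan2(L[:,1],L[:,0])
        for a,b in((25,45),(45,65),(65,88)):
            k=(rad>a)&(rad<b)&(abs(ang-(0 if f=="t2" else .57))<.2)
            if k.sum():print(f,"needle off",off,a,b,k.sum(),np.median(ang[k]).round(3),ang[k].std().round(3))
    if f=="t5":
        for v in range(236,248): print(v,[tuple(int(z) for z in p[v,u][::2]) for u in range(286,316,3)])
E
```

```text
t2 red r 20 45 21 0.623
t2 red r 45 70 22 0.616
t2 red r 70 90 12 0.646
t2 needle off 56 25 45 3 -0.158 0.02
t2 needle off 56 45 65 10 -0.14 0.036
t2 needle off 56 65 88 11 -0.141 0.033
t2 needle off 58 25 45 9 -0.104 0.049
t2 needle off 58 45 65 15 -0.091 0.055
t2 needle off 58 65 88 11 -0.087 0.032
t2 needle off 60 25 45 14 -0.032 0.082
t2 needle off 60 45 65 14 -0.022 0.052
t2 needle off 60 65 88 12 -0.031 0.035
t5 red r 20 45 24 0.596
t5 red r 45 70 22 0.616
t5 red r 70 90 13 0.639
t5 needle off 56 25 45 4 0.412 0.02
t5 needle off 56 45 65 5 0.463 0.015
t5 needle off 56 65 88 5 0.511 0.016
t5 needle off 58 25 45 5 0.486 0.025
t5 needle off 58 45 65 5 0.51 0.017
t5 needle off 58 65 88 6 0.547 0.016
t5 needle off 60 25 45 5 0.567 0.029
t5 needle off 60 45 65 6 0.566 0.017
t5 needle off 60 65 88 6 0.587 0.013
236 [(172, 183), (171, 182), (190, 213), (127, 144), (124, 141), (115, 130), (124, 142), (154, 177), (167, 180), (162, 95)]
237 [(171, 183), (173, 184), (163, 188), (125, 142), (128, 145), (115, 132), (114, 131), (125, 142), (152, 168), (136, 119)]
238 [(173, 185), (178, 191), 
[... 447 characters left out ...]
, 163)]
242 [(105, 111), (36, 150), (38, 123), (38, 123), (40, 115), (40, 122), (39, 120), (43, 102), (46, 83), (99, 106)]
243 [(129, 120), (39, 120), (51, 123), (45, 121), (59, 126), (55, 101), (49, 66), (58, 66), (67, 79), (116, 125)]
244 [(144, 146), (56, 81), (108, 124), (79, 88), (49, 55), (56, 64), (76, 83), (124, 142), (123, 141), (101, 112)]
245 [(129, 147), (62, 68), (52, 58), (66, 74), (81, 92), (113, 127), (99, 83), (114, 131), (122, 139), (109, 121)]
246 [(114, 130), (77, 88), (99, 112), (114, 131), (114, 130), (100, 84), (88, 55), (114, 130), (113, 127), (80, 49)]
247 [(114, 130), (114, 130), (114, 130), (114, 130), (111, 122), (86, 50), (87, 54), (114, 130), (96, 80), (84, 50)]
```

With the shut needle as zero, the needle is at about 0.60 and the pointer at about 0.635. I'll raise the lid by 0.035 rad.

send_rows:
  series:
    - [0.02, 0, 0, 0, 0.4, -2.3, 1]
    - [0.015, 0, 0, 0, 0.3, -1.8, 1]
    - [0, 0, 0, 0, 0, 0, 1]
    - [0, 0, 0, 0, 0, 0, 1]
    - [0, 0, 0, 0, 0, 0, 1]

```text
time: 8.5
ee_pos: [407.9, 197.6, 276.2]
tool_rot: [0.949, 0.045, -0.015, -0.311]
ft_force: [5.4, 0.8, -9.7]
width: 7.8
gripper_force: 59.0
```

send_rows:
  series:
    - [0, 0, 0, 0, 0, 0, 1]
    - [0, 0, 0, 0, 0, 0, 1]
    - [0, 0, 0, 0, 0, 0, 1]

```text
time: 8.8
ee_pos: [407.9, 197.6, 276.2]
tool_rot: [0.949, 0.045, -0.015, -0.311]
ft_force: [5.7, 0.5, -10.6]
width: 7.4
gripper_force: 59.0
```

```bash
python3 - <<'E'
from h import *
s=arm.sense();print(s["time"],s["ee_pos"],s["ft_force"],s["width"],s["gripper_force"],np.abs(s["joint_velocities"]).max())
ex=np.array([np.cos(YAW),np.sin(YAW),0]);ey=np.array([-ex[1],ex[0],0]);c=np.array([411,160.4,0]);h=c-45*ey+[0,0,190]
r=s["ee_pos"]-h;print("lid est",np.arctan2(r[2],r@ey)-np.arctan2(22.7,115))
q,e=arm.grab_frame("top")
p,d=arm.grab_frame("scene")
cv2.imwrite("pics/l6.png",np.hstack([cv2.resize(q[205:260,260:335],None,fx=5.3,fy=8,interpolation=cv2.INTER_CUBIC),cv2.resize(p[135:190,300:350],None,fx=7.8,fy=8,interpolation=cv2.INTER_CUBIC)]))
K,R,t=cam("top");o=-R.T@t
hsv=cv2.cvtColor(q,cv2.COLOR_BGR2HSV);blk=(q.max(2)<75)&(hsv[...,1]<150);w=np.zeros_like(blk);w[228:260,275:330]=1
v,u=np.nonzero(blk&w);rr=(np.linalg.inv(K)@np.c_[u,v,np.ones(len(u))].T).T@R
for off in(60,61):
    P=o+rr*(((c-off*ex-o)@ex)/(rr@ex))[:,None];L=np.c_[(P-h)@ey,P[:,2]-190];rad=np.hypot(*L.T);a=np.arctan2(L[:,1],L[:,0])
    k=(rad>30)&(rad<88)&(abs(a-.63)<.2);print(off,k.sum(),np.median(a[k]),a[k].std())
E
```

```text
8.8 [407.90806097 197.64151146 276.20650839] [  5.67378212   0.49990094 -10.62874544] 7.406595412324632 59.04139816761017 0.0016949909004256552
lid est 0.6132883544106252
60 16 0.6081329119577445 0.018443482688172114
61 16 0.6363627656098403 0.019288305340527747
```

View pics/l6.png

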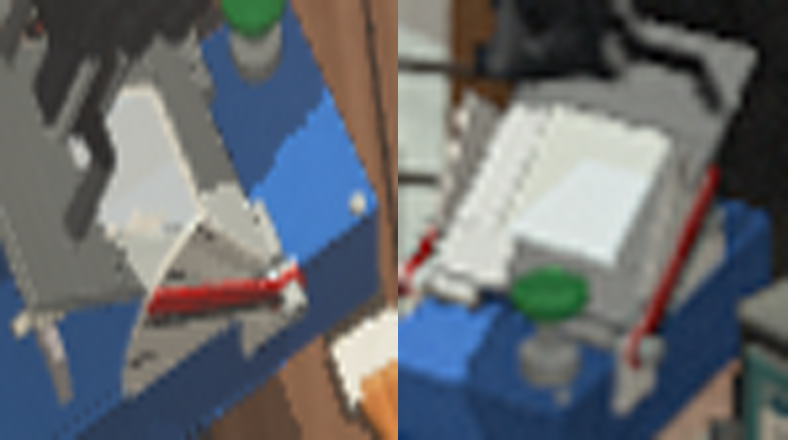

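The needle now sits at the pointer's lower edge in the left panel, partly because of parallax. As an independent check I'll use the lid plane from depth, zeroed on the shut lid, and the twin pointer in the scene view.

```bash
python3 - <<'E'
from h import *
ex=np.array([np.cos(YAW),np.sin(YAW),0]);ey=np.array([-ex[1],ex[0],0]);c=np.array([411,160.4,0]);h=c-45*ey+[0,0,190]
q,e=arm.grab_frame("top")
def lid(e,lo,hi):
    C=cloud("top",e);L=np.stack([(C-h)@ex,(C-h)@ey,C[...,2]-190],-1)
    m=(e>0)&(abs(L[...,0])<42)&(L[...,1]>20)&(L[...,1]<95)&(L[...,2]>lo)&(L[...,2]<hi);m[:205]=0;m[275:]=0
    P=L[m];A=np.c_[P[:,1],P[:,0],np.ones(len(P))];w=np.ones(len(P),bool)
    for _ in range(10):
        x=np.linalg.lstsq(A[w],P[w,2],rcond=None)[0];w=abs(A@x-P[:,2])<3
    return np.arctan(x[0]).round(3),w.sum(),len(P)
print("shut",lid(np.load("t2.npz")["d"],-5,15),"t5",lid(np.load("t5.npz")["d"],5,100),"now",lid(e,5,100))
K,R,t=cam("scene");o=-R.T@t
for f in("scene0","s1","s5"):
    p=np.load(f+".npz")["p"];hsv=cv2.cvtColor(p,cv2.COLOR_BGR2HSV)
    red=((hsv[...,0]<8)|(hsv[...,0]>172))&(hsv[...,1]>120)&(hsv[...,2]>60);w=np.zeros_like(red);w[153:183,325:346]=1
    v,u=np.nonzero(red&w);r=(np.linalg.inv(K)@np.c_[u,v,np.ones(len(u))].T).T@R
    P=o+r*(((c+54.5*ex-o)@ex)/(r@ex))[:,None];L=np.c_[(P-h)@ey,P[:,2]-190].astype(np.float32)
    vx,vy,x0,y0=cv2.fitLine(L,cv2.DIST_HUBER,0,.01,.01).ravel();print(f,len(u),"back pointer slope",np.arctan(vy/vx).round(3),"h0",(y0-x0*vy/vx).round(1),"rmax",np.hypot(*L.T).max().round(1))
E
```

```text
shut (np.float64(-0.018), np.int64(634), 725) t5 (np.float64(0.608), np.int64(484), 673) now (np.float64(0.644), np.int64(492), 648)
scene0 25 back pointer slope 0.692 h0 -12.1 rmax 91.8
s1 24 back pointer slope 0.692 h0 -12.1 rmax 89.8
s5 35 back pointer slope 0.703 h0 -15.5 rmax 89.8
```

All the estimates agree: the lid is at 0.61–0.66 (mean about 0.635) and the pointer at about 0.64, inside the 0.07 tolerance. The arm is still and gripping, so I'm handing in.

```bash
python3 -c "
from cell import arm
print(arm.finish_job())"
```

```text
the job is handed in; nothing more can be done
None
```

I pressed the plunger down to its stop and let it come up again, then lifted the lid to about 0.635 rad, against about 0.64 rad measured for the red pointer; I handed the job in with the gripper still holding the lid there, and no verdict came back.

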